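# Index the receiver carousel to the amber glass

### The job

The next fraction is light-sensitive, so bring the amber glass of the receiver carousel under the drip tip and lock it there. Pull the red spring ring up until its pin is clear of the notch, swing the turret round by it to the neighbouring station, then let the ring go and see that the pin drops fully home in that station's notch. Feel for the notch gently: never force the pin sideways against steel, keep the glasses standing in their wells, and leave the things round about where they are.

Things in the scene. Friction and masses are not known exactly. Their poses are not given: they have to be found in the camera images.
- carousel: receiver carousel for collecting fractions: grey round base, 240 mm across, 12 mm thick, fixed to the desk, with a light grey metal turret, 158 mm across, turning on it about the vertical axis through this origin. Origin: centre of the base's underside, on the desk; z up, +x towards the steel post (134 mm out, 177 mm high) of the drip adapter, -x towards the pull ring as it starts
- home_notch (a point): mouth of the notch the pin starts in, 26 mm above the desk, 100 mm from the axis. Six brass blocks, one a station, are clamped round the rim: each 76 mm long, 22 mm wide, flat on top (26 mm), one radial notch 10.6 mm wide, 10 mm deep in its middle. They are set by hand: the next notch to either side is 60 degrees away only to within 7 degrees, and is not measured: find it by feel
- pin_nose (a point): lower end of the ring's steel pin (pull_ring_c0, 8 mm in diameter) with a rolling ball nose (nose_ball_c0). Raised 10 mm it clears the notch; the stop is at 14 mm. The spring pulls down with about 5 N at rest, 8 N at the stop. Let go over a block's flat top it rolls there, 10 mm up, and snaps down when pushed over the notch. Between blocks there is only the base: let go there it sinks, and strikes the end of the next block
- ring_center (a point): centre of the red knurled pull ring, an upright round grip 24 mm in diameter, 28.5 mm tall, fixed on the pin, at the end of the turret's lug 100 mm from the axis; 74.5 mm above the desk when the pin is home. Slides straight up, and carries the turret when swung round. Under it stand the plunger barrel (21 mm in diameter, up to 58 mm height) and the lug (26 mm wide, top at 42 mm)
- turret (a joint): angle of the turret on the base, rad: 0 as it starts, positive counter-clockwise seen from above. With the pin out it turns either way against about 1 N of friction at the ring, has no end stops and stays where it is left
- amber_glass_center (a point): centre of the amber receiver glass, 27 mm in diameter, 58 mm tall, open on top, standing loose with about 2 mm play in a black well (24 mm high) of the turret, 52 mm from the turret's axis, in the station just to the left or just to the right of the one under the drip tip; z along its axis. Centre 58 mm above the desk
- green_glass_center (a point): centre of the green receiver glass, same size, in the other station beside the one under the drip tip
- clear_glass_center (a point): centre of the clear receiver glass, same size, that starts under the drip tip
- spare_glass_center (a point): centre of a second clear receiver glass, same size, in a well near the front of the turret
- drip_tip (a point): lower end of the fixed glass drip adapter (28 mm in diameter, 70 mm tall, held in a ring clamp) 52 mm from the turret's axis, 98 mm above the desk; the adapter and its post reach up to 177 mm
- dropper_bottle_center (a point): centre of a small brown bottle with a black cap, 36 mm in diameter, 77 mm tall, standing beside the carousel; leave it alone
- tape_roll_center (a point): centre of a lying roll of black tape, 55 mm across, 19 mm high; leave it alone
- red_cap_center (a point): centre of a red screw cap, 22 mm across, 13 mm high, lying on the desk; leave it alone

How it is judged (in metres and radians):
On the way, in this order (a step that is already met when the one before it is completed fails the run):
1. the ring is pulled up until the pin is clear of the home notch (z of ring_center in the frame of carousel above 0.085 m), for 0.1 s.
2. the turret is turned at least a third of the way towards the amber glass's station (horizontal distance between amber_glass_center and drip_tip below 0.035 m), for 0.05 s.
At the end, for the whole second after the job is handed in: The amber glass stands under the drip tip (axes within 10 mm, seen from above), the pin is fully home (ring within 2 mm of its lowest position), the turret is at rest and all four glasses stand upright in their wells (horizontal distance between amber_glass_center and drip_tip below 0.01 m and z of ring_center in the frame of carousel below 0.0765 m and velocity of joint turret between -0.02 and 0.02 rad/s and angle between each of amber_glass_center, green_glass_center, clear_glass_center, spare_glass_center's own z axis and vertical below 0.2 rad); the robot touches nothing.
It fails at once if the pin is forced against a notch block with more than 16 N (contact force between any of pull_ring_c0, nose_ball_c0 and anything else above 16 N).
It fails at once if a glass is lifted out of its well (height (world z) of any of amber_glass_center, green_glass_center, clear_glass_center, spare_glass_center above 0.075 m).
It fails at once if a bystander (dropper bottle, roll of tape, red cap) is shifted by more than 15 mm (distance of any of dropper_bottle_center, tape_roll_center, red_cap_center from where it was at the start of the episode above 0.015 m).
It also fails if it takes over 53 s, if anything falls off the work surface, if the arm or the gripper's body presses on something with over 40 N, if the wrist force passes 120 N, or if a joint passes its speed limit or range.

### The arm

A 7-joint arm with a two-finger parallel gripper is mounted at the origin on a cart in front of the work surface, level with it; the furniture and walls round the work are solid. World frame = base frame: x ahead of the robot, y to its left, z up, the work surface at z = 0. Lengths are in mm, angles in rad, forces in N, time in s.
With the tool pointing down it reaches from about 400 to 875 mm from the base axis. Payload 4.4 kg.
Tool frame: the origin (TCP) lies at the very end of the fingers, on their centre line; the grasp point (between the pads) lies 19 mm behind it (ctrl.grasp_offset is the distance from the TCP to the grasp point, in mm); z points along the fingers, y is the line along which they close (so a half turn about z gives the same grasp; the last joint's range is limited). The gripper opens to 85 mm and grips with 20 to 120 N. Pads are 22 mm wide; open, the fingers measure 114 mm over their backs; the gripper's body (76 mm by 85 mm) begins 54 mm behind the grasp point. The pads swing forward as they close: fully open they stand 13 mm farther back than shut.
Start: joints at [1.142, 0.628, 0.038, 1.517, -0.027, 0.996, -0.02], TCP at [230.709, -607.693, 210.213] pointing down, gripper open.
Joint ranges: [-3.06, 3.06], [-0.37, 2.12], [-1.25, 1.32], [0.18, 2.47], [-1.1, 4.24], [0.23, 1.98], [-2.94, 2.94]. Speed limits (rad/s): [2.57, 2.57, 3.14, 3.14, 3.14, 3.14, 3.14].

### API

Orientations are given as [roll, pitch, yaw] about the fixed x, y, z axes, in that order (R = Rz(yaw) Ry(pitch) Rx(roll)).
In Python, from cell import status, cams, ctrl gives the robot as it stands.
- The arm moves only by the tool move_arm, never from a script. Its argument "plan" is a list of rows, each a list of 3 entries, a list of its own where there are three numbers: the shift along the world's x, y, z in mm, then the turn, a rotation vector about the world's x, y, z in degrees, then the opening, from 0 (shut) to 1 (fully open). In form: [[[x, y, z], [wx, wy, wz], gripper], ...]. A call has 1 to 10 rows; each row shifts and turns the commanded pose from where the row before left it; what a row does not reach is not made up. A row lasts 1/8 s, in which the tool goes at most 62.5 mm and 10.7 degrees, less where a joint would pass 70% of its speed; a pose out of reach is approached as far as the arm can. A call with a gripper value outside its range is refused whole. The fingers move at their own pace and stop on an object; the grip force is fixed at half the most. Time passes only in rows, so rows that do not move let the fingers close. It gives the time, the measured TCP pose, the force, the opening and the grip force at its end, in the units of the state.
- status.read_state(): the state, without advancing time (a new reading comes with each control period).
- cams.get_image(name): name is "side" or "top"; returns the picture (480x640x3 uint8, blue, green, red); there is no depth.
- cams.camera_params(name): a dict with "K" (3x3 intrinsics, pixels), "pose" (4x4, takes a point from camera to world coordinates). Camera axes: x right, y down, z forward; pixel columns grow to the right and rows downward; lengths in mm; the calibration is good to about 2 mm. A picture is of the moment at which its call begins. camera_params takes no time and is no camera call.
- ctrl.finish_job(): hands the job in; it is judged then, once.
The state is a dict: "clock": time; "qpos": joint angles; "qd": joint speeds; "tau": joint torques, N m; "eef_pos": TCP position; "tool_rot": TCP orientation; "force": force on the tool from outside, world axes, zero at the start; "torque": the same for the moment, N m; "width": finger opening in mm; "gripper_force": force on a finger pad.
Only numpy, scipy, OpenCV 4.12 (cv2) and the standard library are available. Lean on these libraries where they do the work, as an engineer would, in place of code of your own. Each camera call takes 0.05 s, during which the arm holds its last target. There are 200 camera calls.

## Working session

There is one attempt and no reset: what is moved stays moved. The work goes in short steps, Python scripts to look and compute and a tool call to move; the robot and the scene stay as the last step left them, time stands still between calls to the robot, and variables do not carry over. Pictures are saved under pics/ and viewed, at most 10 in all, crops included, and the job is handed in when it is done.

Besides the shell and the picture viewer there is one more tool, called after "Request:" by a JSON object that holds its "name" and its "arguments", one argument or row to a line. move_arm: Moves the arm, as the interface text tells. Its arguments: {"type":"object","properties":{"plan":{"type":"array","items":{"type":"array"}}},"required":["plan"]}

```bash
mkdir -p pics; ls; python3 - <<'E'
from cell import status,cams,ctrl
import cv2,numpy as np
s=status.read_state();print(s,ctrl.grasp_offset)
for n in("top","side"):
    im=cams.get_image(n);cv2.imwrite(f"pics/{n}0.png",im)
    p=cams.camera_params(n);print(n,np.round(p["K"],1).tolist(),np.round(p["pose"],3).tolist())
E
```

```text
pics
{'clock': 0.0, 'qpos': array([ 1.14220961,  0.62932275,  0.03842411,  1.51835278, -0.02697434,
        0.99634141, -0.01999419]), 'qd': array([-0.00093881,  0.0008305 ,  0.00234664,  0.00055248,  0.00040577,
        0.00130233, -0.0001788 ]), 'tau': array([ 1.74781658e-04, -5.63400507e+01,  1.22653484e+00, -1.93451536e+01,
        1.10796030e-02,  1.05549971e-02,  6.05311982e-06]), 'eef_pos': array([ 230.46423878, -607.05513849,  209.30885255]), 'tool_rot': array([-3.13968622e+00,  3.49703755e-05,  3.62821303e-01]), 'force': array([-0.42474441, -0.22047539, -0.48830707]), 'torque': array([ 0.03286568, -0.02031663,  0.01972927]), 'gripper_force': 0.0, 'width': 85.05441230231605} 18.700000000000003
top [[565.1, 0.0, 313.0], [0.0, 565.1, 239.1], [0.0, 0.0, 1.0]] [[0.018, -0.99, 0.137, 333.752], [-1.0, -0.014, 0.028, 229.999], [-0.026, -0.137, -0.99, 1161.97], [0.0, 0.0, 0.0, 1.0]]
side [[522.6, 0.0, 323.0], [0.0, 522.6, 245.5], [0.0, 0.0, 1.0]] [[-0.994, -0.073, 0.079, 422.419], [-0.107, 0.589, -0.801, 906.998], [0.012, -0.805, -0.593, 594.482], [0.0, 0.0, 0.0, 1.0]]
```

View pics/top0.png

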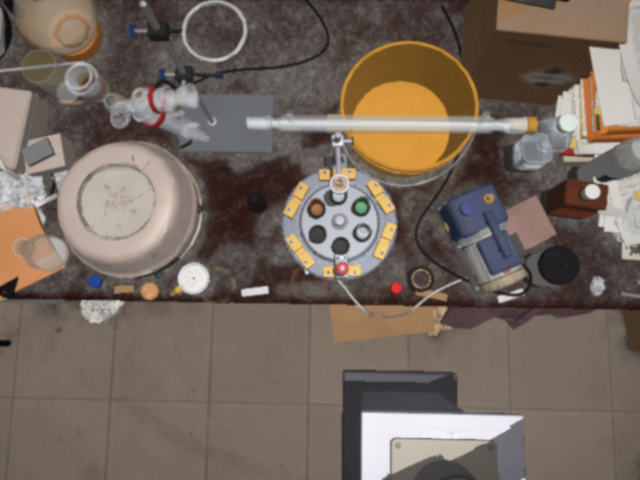

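View pics/side0.png

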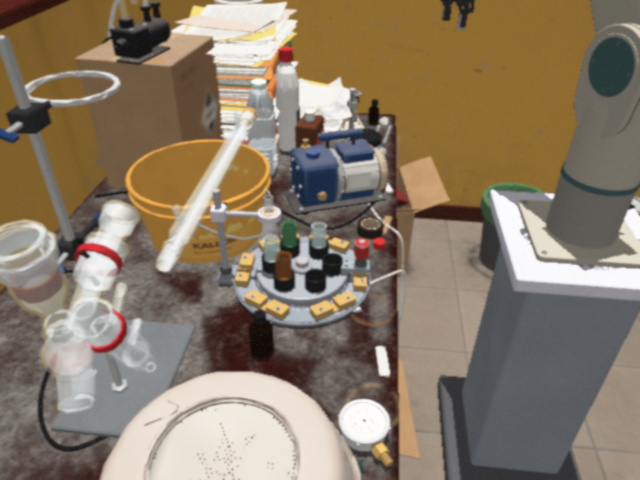

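The top view shows the carousel at about (340,222), the red ring at (342,268), the amber glass at (317,208) on the left (+y), green at (361,208), and the drip clamp at (340,183). The amber glass therefore needs a clockwise turn, which moves the ring from the near side towards +y. Next I'll measure these.

```bash
cat > h.py <<'E'
from cell import status,cams,ctrl
import cv2,numpy as np
def ray(n,uv):
    p=cams.camera_params(n);T=p["pose"];d=T[:3,:3]@np.linalg.inv(p["K"])@np.array([uv[0],uv[1],1.]);return T[:3,3],d
def onz(n,uv,z):
    o,d=ray(n,uv);return o+d*(z-o[2])/d[2]
def two(a,b):
    A=[];B=[]
    for n,uv in(("top",a),("side",b)):
        o,d=ray(n,uv);d/=np.linalg.norm(d);P=np.eye(3)-np.outer(d,d);A.append(P);B.append(P@o)
    return np.linalg.lstsq(np.vstack(A),np.hstack(B),rcond=None)[0]
def blobs(im,lo,hi,roi,mina=15):
    x0,y0,x1,y1=roi;m=cv2.inRange(cv2.cvtColor(im[y0:y1,x0:x1],cv2.COLOR_BGR2HSV),lo,hi)
    n,l,s,c=cv2.connectedComponentsWithStats(m)
    return [(np.round(c[i]+[x0,y0],1).tolist(),s[i].tolist()) for i in range(1,n) if s[i][4]>=mina]
E
python3 - <<'E'
from h import *
t=cv2.imread("pics/top0.png");s=cv2.imread("pics/side0.png")
R=((0,120,100),(8,255,255))
print("red top",blobs(t,*R,(270,160,420,300)));print("red side",blobs(s,*R,(330,220,400,280)))
Y=((14,100,130),(28,255,255))
for c,_ in blobs(t,*Y,(275,160,405,285)): print("brass",c,np.round(onz("top",c,26)[:2],1))
c=np.vstack([cv2.resize(t[160:290,270:410],None,fx=4,fy=4,interpolation=2)])
cv2.imwrite("pics/crop.png",c)
c=cv2.resize(s[180:330,210:410],None,fx=4,fy=4,interpolation=2);cv2.imwrite("pics/crops.png",c)
E
```

```text
red top [([341.7, 268.0], [66, 103, 12, 11, 69]), ([395.8, 287.5], [120, 122, 12, 12, 61])]
red side [([361.9, 242.0], [26, 17, 13, 10, 77]), ([378.7, 242.4], [43, 17, 13, 13, 49]), ([361.3, 252.7], [25, 27, 14, 12, 132])]
brass [389.6, 165.1] [646.6 107. ]
brass [324.2, 174.5] [625.2 241.4]
brass [349.4, 172.9] [629.2 189.5]
brass [296.0, 199.6] [571.7 298.4]
brass [380.1, 196.6] [580.1 126.4]
brass [384.2, 240.3] [490.1 118. ]
brass [299.6, 250.6] [466.6 288.8]
brass [353.9, 269.8] [429.3 178.7]
brass [328.0, 270.9] [426.3 230.7]
```

View pics/crop.png

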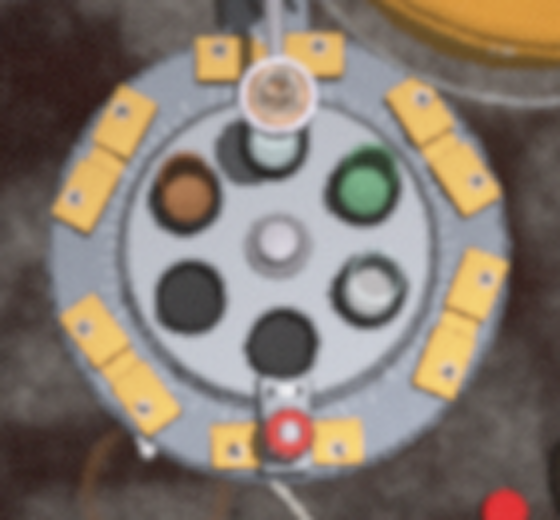

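View pics/crops.png

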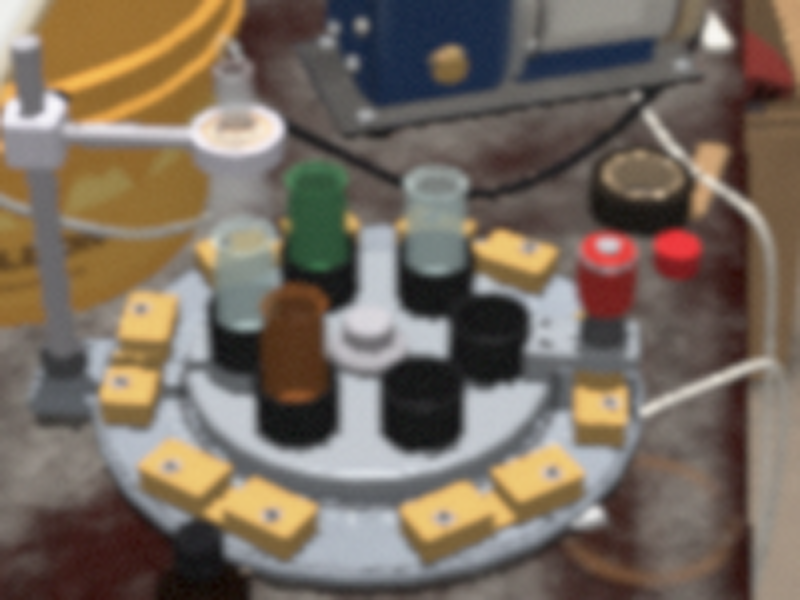

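```bash
python3 - <<'E'
from h import *
from scipy.optimize import least_squares
f=lambda u,v:(270+(u-1.5)/4,160+(v-1.5)/4)
N=[(118,366),(426,442.0*0+0)] 
# block screw pairs (crop px) -> midpoint = notch
pairs={"left-near":((84,328),(144,407)),"left-far":((122,111),(74,197)),"far":((219,50),(319,47)),"right-far":((422,99),(477,182)),"right-near":((486,279),(447,371)),"home":((234,450),(338,449))}
P={k:onz("top",f(*(np.array(a)+b)/2),26)[:2] for k,(a,b) in pairs.items()}
X=np.array(list(P.values()))
r=least_squares(lambda c:np.linalg.norm(X-c,axis=1)-100,X.mean(0));c=r.x
print("axis",c,"resid",r.fun.round(1))
ring=two((341.9,268),(361.5,246.5));print("ring mid",ring, "ring top hi",onz("top",(341.9,268),88), "hub",onz("top",f(279,240),45), onz("side",(210+370/4,180+330/4),45))
a=lambda p:np.degrees(np.arctan2(*(p-c)[::-1]))
for k in P: print(k,P[k].round(1),a(P[k]).round(1))
print("ring ang",a(ring[:2]),"amber top",onz("top",f(190,172),87),"clear",onz("top",f(274,135),87), "tape",onz("top",(420.5,278.5),19),"cap",onz("top",(395.8,287.5),13))
E
```

```text
axis [527.97546339 209.66212641] resid [3.6 3.8 3.5 3.6 3.5 3.6]
ring mid [427.61117148 204.0916805   78.00802285] ring top hi [427.17412405 204.30488376  88.        ] hub [527.96445579 209.37463276  45.        ] [524.83303404 217.23997189  45.        ]
left-near [464.7 291.7] 127.6
left-far [574.8 302.3] 63.2
far [631.3 215.3] 3.1
right-far [584.  122.5] -57.2
right-near [488.9 113.8] -112.2
home [424.5 204.3] -177.0
ring ang -176.82321359981566 amber top [553.50226216 253.60550543  87.        ] clear [572.2922373  213.16144342  87.        ] tape [414.44641487  44.37771651  19.        ] cap [395.87812941  93.24918114  13.        ]
```

The crops show ring, wells and blocks clearly. The ring is at about (428,204), r≈100, and the axis at (528,209.7). The neighbouring notch on the amber side is about 55° clockwise, at (467,289). The ring-to-home-notch angles agree within 0.2° and the heights are plausible, so I'll move high across.

Request:
{"name": "move_arm", "arguments": {
  "plan": [
    [[36, 36, 16], [0, 0, 0], 0.6],
    [[36, 36, 16], [0, 0, 0], 0.6],
    [[36, 36, 16], [0, 0, 0], 0.6],
    [[36, 36, 16], [0, 0, 0], 0.6],
    [[36, 36, 16], [0, 0, 0], 0.6],
    [[36, 36, 16], [0, 0, 0], 0.6],
    [[30, 40, 10], [0, 0, 0], 0.6],
    [[0, 50, 0], [0, 0, 9], 0.6],
    [[0, 50, 0], [0, 0, 9], 0.6],
    [[0, 50, 0], [0, 0, 9], 0.6]
  ]
}}

```text
clock: 1.35
eef_pos: [476.4, -199.9, 315.9]
tool_rot: [-3.141, 0.0, 0.839]
force: [0.8, 0.7, -0.4]
width: 51.0
gripper_force: 0.0
```

Request:
{"name": "move_arm", "arguments": {
  "plan": [
    [[0, 50, 0], [0, 0, 9], 0.6],
    [[0, 50, 0], [0, 0, 9], 0.6],
    [[-6, 50, 0], [0, 0, 9], 0.6],
    [[-6, 50, 0], [0, 0, 9], 0.6],
    [[-6, 50, 0], [0, 0, 9], 0.6],
    [[-6, 50, 0], [0, 0, 0], 0.6],
    [[-6, 50, 0], [0, 0, 0], 0.6],
    [[0, 0, 0], [0, 0, 0], 0.6]
  ]
}}

```text
clock: 2.35
eef_pos: [445.4, 152.7, 316.2]
tool_rot: [-3.141, -0.002, 1.627]
force: [0.8, -0.9, 0.6]
width: 51.2
gripper_force: 0.0
```

Request:
{"name": "move_arm", "arguments": {
  "plan": [
    [[-9, 26, -40], [0, 0, 0], 0.6],
    [[-8, 26, -40], [0, 0, 0], 0.6],
    [[0, 0, -45], [0, 0, 0], 0.6],
    [[0, 0, -45], [0, 0, 0], 0.6],
    [[0, 0, -26], [0, 0, 0], 0.6],
    [[0, 0, 0], [0, 0, 0], 0.6]
  ]
}}

```text
clock: 3.1
eef_pos: [428.5, 198.5, 118.6]
tool_rot: [-3.137, 0.003, 1.619]
force: [-0.1, -0.0, 0.7]
width: 51.2
gripper_force: 0.0
```

```bash
python3 - <<'E'
from h import *
s=status.read_state();print(s["qpos"].round(2),s["eef_pos"],s["force"])
im=cams.get_image("side");cv2.imwrite("pics/s1.png",cv2.resize(im[150:300,280:440],None,fx=4,fy=4,interpolation=2))
E
```

```text
[-0.24  0.55 -0.36  2.08  0.35  0.58 -0.8 ] [428.51559297 198.46675405 118.56271372] [-0.09066416 -0.02141307  0.65171238]
```

View pics/s1.png

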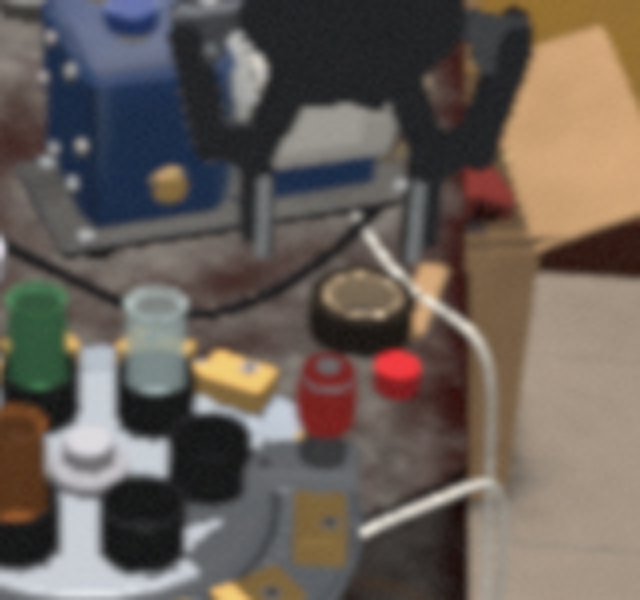

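The fingers sit above the ring, either side of it along the radius (ring at (327,395) in the crop). I'll correct y by 6 mm, then lower and grip.

Request:
{"name": "move_arm", "arguments": {
  "plan": [
    [[0, 6, -16], [0, 0, 0], 0.6],
    [[0, 0, -20], [0, 0, 0], 0.6],
    [[0, 0, -20], [0, 0, 0], 0.6],
    [[0, 0, 0], [0, 0, 0], 0.6],
    [[0, 0, 0], [0, 0, 0], 0.45],
    [[0, 0, 0], [0, 0, 0], 0.35]
  ]
}}

```text
clock: 3.9
eef_pos: [430.4, 206.7, 65.1]
tool_rot: [3.14, -0.001, 1.619]
force: [-0.2, -0.4, -0.6]
width: 29.6
gripper_force: 0.0
```

Request:
{"name": "move_arm", "arguments": {
  "plan": [
    [[0, 0, 0], [0, 0, 0], 0.3],
    [[0, 0, 0], [0, 0, 0], 0.25],
    [[0, 0, 0], [0, 0, 0], 0.2],
    [[0, 0, 0], [0, 0, 0], 0.2],
    [[0, 0, 0], [0, 0, 0], 0.2]
  ]
}}

```text
clock: 4.53
eef_pos: [428.5, 206.2, 64.9]
tool_rot: [-3.14, 0.001, 1.62]
force: [-5.2, 0.1, 9.3]
width: 18.3
gripper_force: 50.1
```

The width of 18.3 mm (expected 24) with an upward force of 9 N means I've gripped the tapered top. I'll open and regrip lower.

Request:
{"name": "move_arm", "arguments": {
  "plan": [
    [[0, 0, 0], [0, 0, 0], 0.5],
    [[0, 0, 0], [0, 0, 0], 0.5],
    [[0, -1.5, -5], [0, 0, 0], 0.5],
    [[0, 0, -5], [0, 0, 0], 0.5],
    [[0, 0, 0], [0, 0, 0], 0.5]
  ]
}}

```text
clock: 5.15
eef_pos: [429.4, 204.6, 53.6]
tool_rot: [-3.141, 0.001, 1.619]
force: [0.2, 1.0, -0.3]
width: 42.6
gripper_force: 0.0
```

Request:
{"name": "move_arm", "arguments": {
  "plan": [
    [[0, 0, 0], [0, 0, 0], 0.35],
    [[0, 0, 0], [0, 0, 0], 0.3],
    [[0, 0, 0], [0, 0, 0], 0.25],
    [[0, 0, 0], [0, 0, 0], 0.2],
    [[0, 0, 0], [0, 0, 0], 0.2],
    [[0, 0, 0], [0, 0, 0], 0.2]
  ]
}}

```text
clock: 5.9
eef_pos: [428.4, 204.6, 54.6]
tool_rot: [-3.14, 0.001, 1.62]
force: [-4.3, -0.4, 6.9]
width: 21.2
gripper_force: 58.5
```

Request:
{"name": "move_arm", "arguments": {
  "plan": [
    [[0, 0, 2], [0, 0, 0], 0.2],
    [[0, 0, 2], [0, 0, 0], 0.2],
    [[0, 0, 2], [0, 0, 0], 0.2],
    [[0, 0, 2], [0, 0, 0], 0.2],
    [[0, 0, 2], [0, 0, 0], 0.2],
    [[0, 0, 0], [0, 0, 0], 0.2]
  ]
}}

```text
clock: 6.65
eef_pos: [428.5, 204.4, 64.0]
tool_rot: [-3.14, 0.001, 1.62]
force: [-4.5, 0.7, -6.3]
width: 21.1
gripper_force: 59.0
```

```bash
python3 - <<'E'
from h import *
im=cams.get_image("side");cv2.imwrite("pics/s2.png",cv2.resize(im[170:290,290:430],None,fx=5,fy=5,interpolation=2))
print(status.read_state()["force"])
E
```

```text
[-5.03683212  1.01316609 -6.34262154]
```

View pics/s2.png

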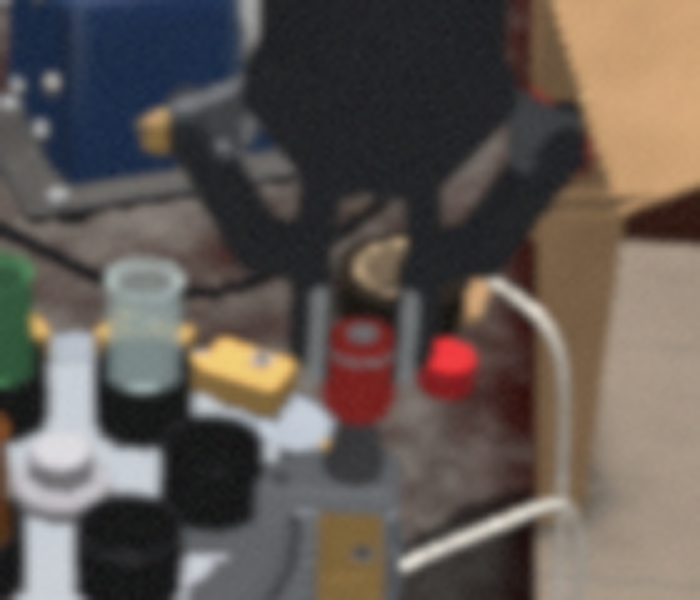

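The ring is gripped and up about 9.4 mm, and the spring reads 6.3 N. I'll raise it 3 mm more, then swing along the arc.

```bash
python3 -c "
import numpy as np
a=np.radians([183.05]+list(range(178,134,-5))+[135.5]);p=99.6*np.c_[np.cos(a),np.sin(a)];print(np.diff(p,axis=0).round(1).tolist())"
```

```text
[[-0.1, 8.8], [0.7, 8.7], [1.4, 8.6], [2.2, 8.4], [2.9, 8.2], [3.6, 7.9], [4.3, 7.6], [4.9, 7.2], [5.5, 6.7], [3.0, 3.2]]
```

Request:
{"name": "move_arm", "arguments": {
  "plan": [
    [[0, 0, 1.5], [0, 0, 0], 0.2],
    [[0, 0, 1], [0, 0, 0], 0.2],
    [[0, 0, 0], [0, 0, 0], 0.2],
    [[0, 0, 0], [0, 0, 0], 0.2]
  ]
}}

```text
clock: 7.2
eef_pos: [428.5, 204.4, 66.4]
tool_rot: [-3.139, 0.001, 1.62]
force: [-5.6, 0.4, -6.9]
width: 21.2
gripper_force: 59.0
```

Request:
{"name": "move_arm", "arguments": {
  "plan": [
    [[0, 4.4, 0], [0, 0, -2.5], 0.2],
    [[0, 4.4, 0], [0, 0, -2.5], 0.2],
    [[0.7, 8.7, 0], [0, 0, -5], 0.2],
    [[0, 0, 0], [0, 0, 0], 0.2]
  ]
}}

```text
clock: 7.7
eef_pos: [429.4, 222.6, 66.4]
tool_rot: [-3.14, 0.001, 1.445]
force: [-4.8, -0.6, -8.2]
width: 20.7
gripper_force: 59.0
```

Request:
{"name": "move_arm", "arguments": {
  "plan": [
    [[1.4, 8.6, 0], [0, 0, -5], 0.2],
    [[2.2, 8.4, 0], [0, 0, -5], 0.2],
    [[2.9, 8.2, 0], [0, 0, -5], 0.2],
    [[3.6, 7.9, 0], [0, 0, -5], 0.2],
    [[0, 0, 0], [0, 0, 0], 0.2]
  ]
}}

```text
clock: 8.32
eef_pos: [440.1, 255.9, 66.5]
tool_rot: [-3.141, 0.0, 1.097]
force: [-4.4, 1.1, -7.5]
width: 21.1
gripper_force: 59.1
```

Request:
{"name": "move_arm", "arguments": {
  "plan": [
    [[4.3, 7.6, 0], [0, 0, -5], 0.2],
    [[4.9, 7.2, 0], [0, 0, -5], 0.2],
    [[5.5, 6.7, 0], [0, 0, -5], 0.2],
    [[3, 3.2, 0], [0, 0, -2.5], 0.2],
    [[0, 0, 0], [0, 0, 0], 0.2],
    [[0, 0, 0], [0, 0, 0], 0.2]
  ]
}}

```text
clock: 9.07
eef_pos: [458.3, 280.2, 66.8]
tool_rot: [-3.141, -0.001, 0.791]
force: [-3.0, 2.0, -7.7]
width: 20.9
gripper_force: 59.1
```

```bash
python3 - <<'E'
from h import *
im=cams.get_image("side");t=cams.get_image("top")
cv2.imwrite("pics/s3.png",np.vstack([cv2.resize(im[190:330,210:410],(800,560//2*1),interpolation=2),cv2.resize(t[160:290,270:410],(345,320),interpolation=2) if 0 else cv2.resize(t[180:290,270:410],(800,320),interpolation=2)]))
print(status.read_state()["qpos"].round(2))
E
```

```text
[-0.55  0.68 -0.08  1.96  0.1   0.51 -1.48]
```

View pics/s3.png

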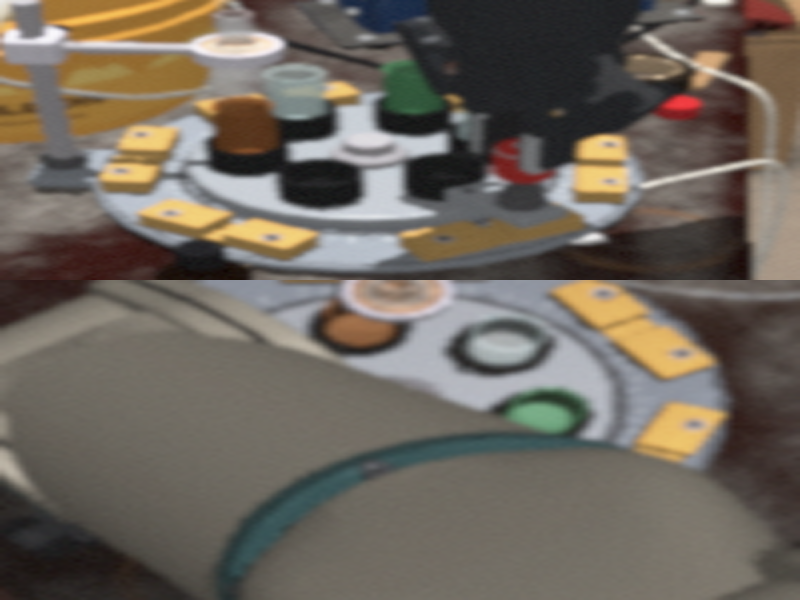

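The turret has swung about 48°: the amber glass is almost under the tip and the ring is over the flat of the target block. I'll set the ball on the flat, release, rise, and turn the fingers 90° so they straddle the ring tangentially.

Request:
{"name": "move_arm", "arguments": {
  "plan": [
    [[0, 0, -1], [0, 0, 0], 0.2],
    [[0, 0, -0.8], [0, 0, 0], 0.2],
    [[0, 0, 0], [0, 0, 0], 0.2],
    [[0, 0, 0], [0, 0, 0], 0.35],
    [[0, 0, 0], [0, 0, 0], 0.5],
    [[0, 0, 0], [0, 0, 0], 0.6],
    [[0, 0, 0], [0, 0, 0], 0.6],
    [[0, 0, 15], [0, 0, 0], 0.6],
    [[0, 0, 20], [0, 0, 0], 0.6],
    [[0, 0, 10], [0, 0, 9.4], 0.6]
  ]
}}

```text
clock: 10.42
eef_pos: [458.9, 280.6, 111.9]
tool_rot: [3.14, -0.002, 0.959]
force: [0.9, 0.0, 0.3]
width: 51.1
gripper_force: 0.0
```

Request:
{"name": "move_arm", "arguments": {
  "plan": [
    [[0, 0, 0], [0, 0, 10], 0.6],
    [[0, 0, 0], [0, 0, 10], 0.6],
    [[0, 0, 0], [0, 0, 10], 0.6],
    [[0, 0, 0], [0, 0, 10], 0.6],
    [[0, 0, 0], [0, 0, 10], 0.6],
    [[0, 0, 0], [0, 0, 10], 0.6],
    [[0, 0, 0], [0, 0, 10], 0.6],
    [[0, 0, 0], [0, 0, 10], 0.6],
    [[0, 0, 0], [0, 0, 0], 0.6]
  ]
}}

```text
clock: 11.55
eef_pos: [458.7, 279.9, 110.6]
tool_rot: [3.141, 0.0, 2.348]
force: [-0.3, 0.3, 0.4]
width: 51.4
gripper_force: 0.0
```

```bash
python3 - <<'E'
from h import *
im=cams.get_image("side");cv2.imwrite("pics/s4.png",cv2.resize(im[170:330,270:430],None,fx=3.5,fy=3.5,interpolation=2))
s=status.read_state();print(s["qpos"].round(2))
b=blobs(im,(0,120,60),(8,255,255),(300,215,360,290));print(b)
E
```

```text
[-0.25  0.66 -0.53  1.92  0.5   0.7  -0.31]
[([339.7, 265.8], [34, 46, 14, 9, 59]), ([340.2, 275.8], [33, 54, 15, 14, 146])]
```

View pics/s4.png

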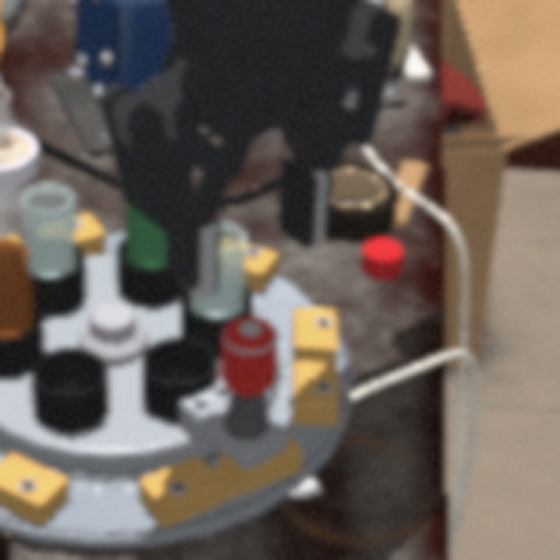

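The ring stands on the block flat with the notch visible just to its left (crop (215,465)), and the fingers straddle it along the tangent. I'll lower and cage it loosely.

Request:
{"name": "move_arm", "arguments": {
  "plan": [
    [[0, 0, -16], [0, 0, 0], 0.6],
    [[0, 0, -15], [0, 0, 0], 0.6],
    [[0, 0, -15], [0, 0, 0], 0.6],
    [[0, 0, 0], [0, 0, 0], 0.5],
    [[0, 0, 0], [0, 0, 0], 0.4],
    [[0, 0, 0], [0, 0, 0], 0.32],
    [[0, 0, 0], [0, 0, 0], 0.32]
  ]
}}

```text
clock: 12.48
eef_pos: [458.3, 280.2, 64.3]
tool_rot: [3.141, -0.0, 2.351]
force: [-0.2, 0.6, -0.7]
width: 27.6
gripper_force: 0.2
```

```bash
cat >> h.py <<'E'
def look():
    im=cams.get_image("side");s=status.read_state()
    print(s["eef_pos"].round(1),s["force"].round(1),round(s["width"],1),blobs(im,(0,120,60),(8,255,255),(290,215,360,300)))
E
python3 -c "
from h import *
look()"
```

```text
[458.3 280.2  64.2] [-0.9 -0.4 -0.1] 26.9 [([344.3, 265.4], [49, 46, 10, 9, 41]), ([342.0, 276.6], [46, 56, 12, 12, 107])]
```

Request:
{"name": "move_arm", "arguments": {
  "plan": [
    [[0.8, 0.6, 0], [0, 0, -0.6], 0.32],
    [[0.8, 0.6, 0], [0, 0, -0.6], 0.32],
    [[0.8, 0.6, 0], [0, 0, -0.6], 0.32],
    [[0.8, 0.6, 0], [0, 0, -0.6], 0.32],
    [[0.8, 0.6, 0], [0, 0, -0.6], 0.32],
    [[0.8, 0.6, 0], [0, 0, -0.6], 0.32],
    [[0, 0, 0], [0, 0, 0], 0.32]
  ]
}}

```text
clock: 13.4
eef_pos: [463.1, 284.1, 63.9]
tool_rot: [3.141, -0.0, 2.288]
force: [-2.5, 0.7, 1.4]
width: 27.8
gripper_force: 1.0
```

```bash
python3 -c "
from h import *
look()"
```

```text
[463.1 284.   63.9] [-2.3  0.9  1.1] 27.3 [([340.7, 267.1], [45, 47, 11, 9, 50]), ([338.6, 278.0], [42, 57, 13, 13, 126])]
```

Request:
{"name": "move_arm", "arguments": {
  "plan": [
    [[0.7, 0.7, 0], [0, 0, -0.6], 0.32],
    [[0, 0, 0], [0, 0, 0], 0.32],
    [[0.7, 0.7, 0], [0, 0, -0.6], 0.32],
    [[0, 0, 0], [0, 0, 0], 0.32],
    [[0.7, 0.7, 0], [0, 0, -0.6], 0.32],
    [[0, 0, 0], [0, 0, 0], 0.32]
  ]
}}

```text
clock: 14.2
eef_pos: [465.6, 286.0, 64.0]
tool_rot: [3.141, 0.0, 2.256]
force: [0.9, -0.7, 0.7]
width: 27.6
gripper_force: 0.0
```

```bash
python3 -c "
from h import *
look()"
```

```text
[465.4 285.9  64. ] [-0.2 -0.2  0.5] 27.3 [([337.3, 273.2], [42, 53, 9, 9, 38]), ([334.2, 284.1], [37, 63, 15, 13, 140])]
```

The pushing force vanished and the ring fell about 5 px, which matches the 10 mm snap into the notch. I'll open, back straight up and away, then check.

Request:
{"name": "move_arm", "arguments": {
  "plan": [
    [[0, 0, 0], [0, 0, 0], 0.45],
    [[0, 0, 0], [0, 0, 0], 0.6],
    [[0, 0, 0], [0, 0, 0], 0.6],
    [[0, 0, 20], [0, 0, 0], 0.6],
    [[0, 0, 30], [0, 0, 0], 0.6],
    [[0, 0, 50], [0, 0, 0], 0.6],
    [[0, 0, 50], [0, 0, 0], 0.6],
    [[0, 0, 50], [0, 0, 0], 0.6]
  ]
}}

```text
clock: 15.25
eef_pos: [464.9, 285.6, 265.6]
tool_rot: [-3.142, -0.0, 2.257]
force: [1.1, 0.4, 0.8]
width: 51.7
gripper_force: 0.0
```

Request:
{"name": "move_arm", "arguments": {
  "plan": [
    [[0, -50, 10], [0, 0, 0], 0.6],
    [[0, -50, 0], [0, 0, 0], 0.6],
    [[0, -50, 0], [0, 0, 0], 0.6],
    [[0, -50, 0], [0, 0, 0], 0.6],
    [[0, -50, 0], [0, 0, 0], 0.6],
    [[0, -50, 0], [0, 0, 0], 0.6],
    [[0, -50, 0], [0, 0, 0], 0.6],
    [[0, 0, 0], [0, 0, 0], 0.6]
  ]
}}

```text
clock: 16.25
eef_pos: [464.5, -68.8, 273.5]
tool_rot: [-3.14, 0.001, 2.248]
force: [-0.2, 0.3, 0.4]
width: 51.0
gripper_force: 0.0
```

```bash
python3 - <<'E'
from h import *
t=cams.get_image("top");s=cams.get_image("side")
R=((0,120,60),(8,255,255))
bt=blobs(t,(0,120,100),(8,255,255),(280,230,340,280));bs=blobs(s,*R,(300,230,360,310));print(bt,bs)
# bearing home: top-face red rim + body combined centroid, as at the start (gave z 78)
w=lambda b:sum(np.array(c)*a[4] for c,a in b)/sum(a[4] for c,a in b)
st=two((341.7,268),w([([361.9,242.0],[0,0,0,0,77]),([361.3,252.7],[0,0,0,0,132])]))
p=two(w(bt),w(bs));print("start",st,"now",p,np.degrees(np.arctan2(p[1]-209.7,p[0]-528)))
cv2.imwrite("pics/end.png",np.hstack([cv2.resize(t[150:290,270:410],(400,400),interpolation=2),cv2.resize(s[180:330,240:390],(400,400),interpolation=2)]))
E
```

```text
[([298.1, 247.7], [13, 12, 11, 12, 73])] [([333.4, 272.0], [27, 37, 14, 11, 103]), ([333.6, 283.5], [26, 47, 16, 14, 146])]
start [427.65021423 204.39272905  73.61224284] now [466.29862108 289.27594772  75.09390964] 127.78918556967628
```

View pics/end.png

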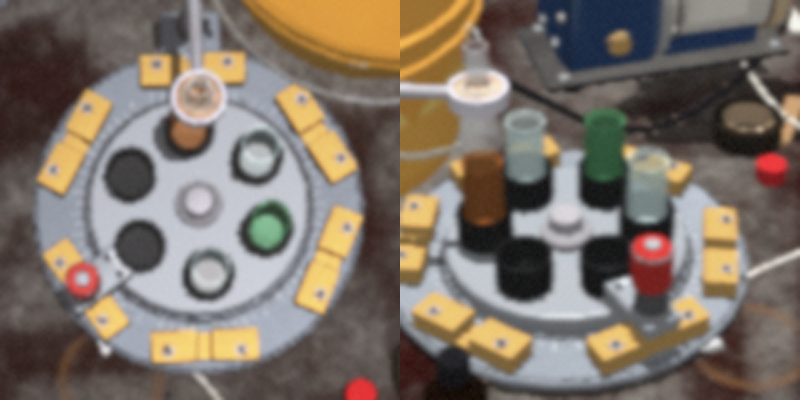

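```bash
python3 - <<'E'
from h import *
print(two((341.7,268),(361.9,242.0)),two((298.1,247.7),(333.4,272.0)))
t=cams.get_image("top");s=cams.get_image("side");s0=cv2.imread("pics/side0.png");t0=cv2.imread("pics/top0.png")
R=((0,120,100),(8,255,255))
def box(im,roi):
    b=[x[1] for x in blobs(im,*R,roi)];return [min(x[0] for x in b)+roi[0],min(x[1] for x in b)+roi[1],max(x[0]+x[2] for x in b)+roi[0],max(x[1]+x[3] for x in b)+roi[1]]
a=box(s0,(335,220,371,280));b=box(s,(300,230,360,310));print(a,b)
m=lambda q:((q[0]+q[2]-1)/2,(q[1]+q[3]-1)/2)
print(two((341.7,268),m(a)),two((298.1,247.7),m(b)))
E
```

```text
[427.11401584 204.6820217   87.66138609] [465.8098432  288.56436838  87.74061621]
[355, 237, 369, 259] [327, 267, 342, 290]
[427.62705104 204.44149068  76.2204369 ] [465.85031387 289.19857374  76.63107388]
```

The ring's height matches the start within 0.4 mm, so the pin is fully home. I'll hand in.

```bash
python3 -c "
from cell import ctrl
print(ctrl.finish_job())"
```

```text
the job is handed in; nothing more can be done
None
```

The amber glass is under the drip tip with the pin home in its notch (ring height within 0.5 mm of the start by camera), the glasses are upright, and the job was handed in at about 16 s; no verdict came back.

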